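Post the rejected module into the reject box

ROBOT

A 6-joint arm with a two-finger parallel gripper is mounted at the origin on the work surface. World frame = base frame: x ahead of the robot, y to its left, z up, the work surface at z = 0. Lengths are in m, angles in rad, forces in N, time in s.
With the tool pointing down it reaches from about 0.25 to 0.725 m from the base axis. Payload 4 kg.
Tool frame: the origin (TCP) lies midway between the tips of the shut fingers; the grasp point (between the pads) lies 19 mm behind it; z points along the fingers, y is the line along which they close (so a half turn about z gives the same grasp; the last joint's range is limited). The gripper opens to 85 mm and grips with 20 to 120 N. Pads are 22 mm wide; open, the fingers measure 114 mm over their backs; the gripper's body (76 mm by 85 mm) begins 54 mm behind the grasp point. The pads swing forward as they close: fully open they stand 13 mm farther back than shut.
Start: joints at [-1.229, 0.241, 0.005, 1.335, 0, 1.571], TCP at [0.168, -0.471, 0.231] pointing down, gripper open.
Joint ranges: [-2.72, 2.72], [-1.05, 1.87], [-1.09, 1.28], [-1.99, 2.15], [-1.42, 1.44], [-3.14, 3.14]. Speed limits (rad/s): [2.79, 2.79, 3.14, 3.14, 3.14, 3.14].

INTERFACE

Orientations are given as a unit quaternion [w, x, y, z].
In Python, from workcell import bot, imaging, order gives the robot as it stands.
- The arm moves only by the tool apply_moves, never from a script. Its argument "steps" is text: rows parted by semicolons, each of 7 numbers parted by spaces: the turn, a rotation vector about the tool's x, y, z in units of 180 degrees (1.0 is 180 degrees), then the shift along the tool's x, y, z in units of 0.12 m (1.0 is 0.12 m), then the opening, from 0 (shut) to 1 (fully open). A call has exactly 8 rows; each row shifts and turns the commanded pose from where the row before left it, along the tool's axes as they then stand; what a row does not reach is not made up. A row lasts 1/10 s, in which the tool goes at most 50 mm and 8.59 degrees, less where a joint would pass 70% of its speed; a pose out of reach is approached as far as the arm can. A call with a number of a shift or a turn outside -1 to 1 is refused whole. A call with a gripper value outside its range is refused whole. The fingers move at their own pace and stop on an object; the grip force is fixed at half the most. Time passes only in rows, so rows that do not move let the fingers close, or fill a call up. It gives the time, the measured TCP pose, the force, the opening and the grip force at its end, in the units of the state.
- bot.get_obs(): the state, without advancing time (a new reading comes with each control period).
- imaging.capture(name): name is "scene" or "top" or "wrist"; returns a dict with "color" (420x560x3 uint8, blue, green, red), "fx", "fy", "cx", "cy" (pixels), "R" (3x3) and "t" (3): a world point X has camera coordinates R X + t; the wrist camera has in their place "tool_from_camera" (4x4, takes a point from camera to tool coordinates, whose origin is the TCP and whose axes are the flange's). Camera axes: x right, y down, z forward; pixel columns grow to the right and rows downward; lengths in m; the calibration is good to about 2 mm. A picture is of the moment at which its call begins: read the wrist's pose just before it. There is no depth.
- order.hand_in(): hands the job in; it is judged then, once.
The state is a dict: "time": time; "joint_pos": joint angles; "dq": joint speeds; "joint_efforts": joint torques, N m; "tcp_pos": TCP position; "ee_rot": TCP orientation; "wrist_force": force on the tool from outside, world axes, zero at the start; "ft_torque": the same for the moment, N m; "gripper_width": finger opening in m; "finger_force": force on a finger pad.
Only numpy, scipy, OpenCV 4.12 (cv2) and the standard library are available. Lean on these libraries where they do the work, as an engineer would, in place of code of your own. Each camera call takes 0.05 s, during which the arm holds its last target. There are 200 camera calls.

TASK

One of the three modules standing in the rack is a reject: the plain one, without a finned heat sink. Take it out and post it upright through the narrow slot in the top of the locked reject box, feeling gently for the slot, and press it down past the spring rollers until it drops inside. Never force it against the box, and leave everything else where it stands.

Things in the scene. Friction and masses are not known exactly. Their poses are not given: they have to be found in the camera images.
- module: the reject: flat plug-in electronics module, 70 mm wide (its x) x 10 mm thick (its y) x 70 mm tall (its z), 0.1 to 0.15 kg, flat on both faces, black frame and green board, no heat sink. Origin: centre of its lower edge. It stands upright in a rack socket 30 mm deep with 40 mm showing above the rack; grip it across its 10 mm thickness, near the top edge
- good_a: good module, same frame as the reject but with an aluminium finned heat sink standing 14 mm off its +y face, in its own rack socket; leave alone. Origin: centre of its lower edge
- good_b: second good module, like good_a; leave alone
- rack: grey plastic rack, 90 (x) x 230 (y) x 40 mm high, fixed; three sockets in a row along its y, 75 mm apart, each holding one module upright (module thickness along rack y); socket floor 10 mm above the table. Origin: centre of its underside
- box: grey steel lock box, 160 x 160 mm, 170 mm high to the top of its slot plate, fixed. Origin: centre of its underside, z up. The box and its plate are spoilt by a push above 45 N. The gripper does not fit through the slot
- box_top (a point): middle of the box's top face, 170 mm above box, same axes. The top is a 6 mm aluminium plate with one square-edged through slot, 73 mm long (along x) by 12 mm wide (along y). The plate was bolted down off-centre: the slot is centred in x and parallel to it, but its middle may lie up to 14 mm to either side of this point in y. This is not measured: feel (or look) for it
- rollers (a point): middle of the box, 56 mm below box_top: where two spring rollers catch a module's lower edge, with 14 mm of it still above the plate. They carry its weight; about 6 to 10 N down on its top edge over about 7 mm pushes it past them, then it drops freely about 100 mm to the box floor
- screwdriver: screwdriver lying on the bench, 160 mm long, about 30 mm thick; bystander
- flux: small capped bottle, 38 mm diameter, 100 mm tall; bystander
- tray: black open tray 100 x 140 x 30 mm; bystander
- solder: grey reel standing flat, 56 mm diameter, 40 mm high; bystander
- calipers_case: black flat case 70 x 160 x 25 mm; bystander

How it is judged:
By the outcome, as a careful person would: the job done as asked, in the order asked, and still so for the second after the job is handed in, with the robot touching nothing.
It also fails if it takes over 64 s, if anything falls off the work surface, if the arm or the gripper's body presses on something with over 40 N, if the wrist force passes 120 N, or if a joint passes its speed limit or range.

## Working session

There is one attempt and no reset: what is moved stays moved. The work goes in short steps, Python scripts to look and compute and a tool call to move; the robot and the scene stay as the last step left them, time stands still between calls to the robot, and variables do not carry over. Pictures are saved under pics/ and viewed, at most 10 in all, crops included, and the job is handed in when it is done.

Besides the shell and the picture viewer there is one more tool, called after ">>>" by a JSON object that holds its "name" and its "arguments", one argument or row to a line. apply_moves: Moves the arm, as the interface text tells. Shifts and turns lie within -1 to 1; 1 stands for 0.12 m of shift or 180 degrees of turn. Its arguments: {"type":"object","properties":{"steps":{"type":"string"}},"required":["steps"]}

```bash
mkdir -p pics; ls
cat > h.py <<'E'
import numpy as np,cv2,pickle
from workcell import bot,imaging,order
def cap(n,f=None):
    o=bot.get_obs(); c=imaging.capture(n); c['obs']=o
    if f: cv2.imwrite('pics/'+f,c['color']); pickle.dump(c,open('pics/'+f+'.pkl','wb'))
    return c
def quat(q):
    from scipy.spatial.transform import Rotation as R
    return R.from_quat([q[1],q[2],q[3],q[0]]).as_matrix()
def Rt(c):
    if 'R' in c: return np.array(c['R']),np.array(c['t'])
    T=np.eye(4);T[:3,:3]=quat(c['obs']['ee_rot']);T[:3,3]=c['obs']['tcp_pos']
    M=np.linalg.inv(T@np.array(c['tool_from_camera']));return M[:3,:3],M[:3,3]
def ray(c,u,v,z):
    R,t=Rt(c);o=-R.T@t;d=R.T@np.array([(u-c['cx'])/c['fx'],(v-c['cy'])/c['fy'],1]);return o+d*(z-o[2])/d[2]
def proj(c,X):
    R,t=Rt(c);p=R@np.array(X)+t;return p[0]/p[2]*c['fx']+c['cx'],p[1]/p[2]*c['fy']+c['cy']
def load(f): return pickle.load(open('pics/'+f+'.pkl','rb'))
E
python3 - <<'E'
from h import *
a=cap('scene','s0.png');b=cap('top','t0.png')
print(bot.get_obs())
for c in(a,b):print(c['fx'],c['cx'],c['cy'],(-np.array(c['R']).T@c['t']))
E
```

```text
pics
{'time': 0.1, 'joint_pos': array([-1.22900073e+00,  2.41319776e-01,  3.85531589e-03,  1.33518627e+00,
       -2.31381446e-05,  1.57077797e+00]), 'dq': array([ 0.00016876, -0.00131612,  0.00182223, -0.00048271, -0.00129759,
       -0.00112325]), 'joint_efforts': array([-4.17048495e-04, -3.73137832e+01,  2.53009379e+01,  1.08724600e-02,
       -1.77654209e-05,  7.51769164e-06]), 'tcp_pos': array([ 0.16739477, -0.47055024,  0.2305095 ]), 'ee_rot': array([-9.11730324e-04,  9.85430492e-01,  1.70076118e-01, -1.69078987e-04]), 'wrist_force': array([-0.42353258,  0.09074865,  0.89471884]), 'ft_torque': array([ 0.01246161, -0.01206604,  0.02413056]), 'finger_force': 0.0, 'gripper_width': 0.08556657799841678}
433.529583381805 286.2598342722177 205.18285210196987 [1.20069796 0.75133916 0.8147645 ]
512.2065910982101 274.97011039969976 205.27719172332985 [0.35816415 0.052375   1.50412262]
```

View pics/s0.png

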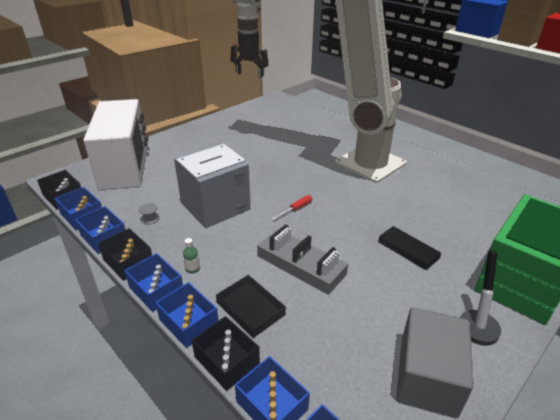

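View pics/t0.png

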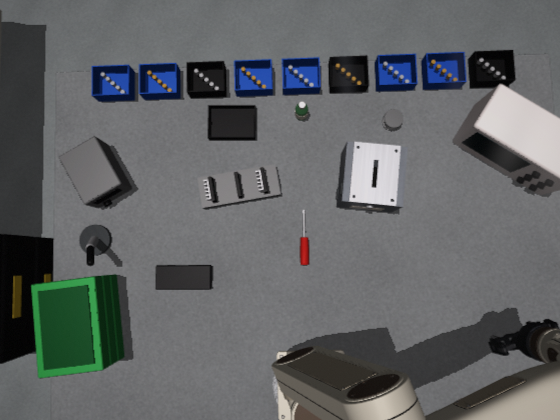

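The scene view shows the rack at about (302,258), with the plain module in the middle socket. In the top view the rack is at (239,188), the plain module at (238,184), the box plate at (376,175) and its dark slot at (375,174). Next I measure these.

Run:
```python
from h import *
c=load('t0.png');g=cv2.cvtColor(c['color'],cv2.COLOR_BGR2GRAY)
def rects(mask,x0,y0,x1,y1,z,mina):
    m=np.zeros_like(mask);m[y0:y1,x0:x1]=mask[y0:y1,x0:x1]
    for k in cv2.findContours(m,cv2.RETR_LIST,cv2.CHAIN_APPROX_NONE)[0]:
        if cv2.contourArea(k)<mina: continue
        r=cv2.minAreaRect(k);P=np.array([ray(c,*p,z)[:2] for p in cv2.boxPoints(r)])
        e=P[1]-P[0];f=P[2]-P[1]
        if np.hypot(*f)>np.hypot(*e): e=f
        print(np.round(r[0],1),P.mean(0).round(4),'L',np.hypot(*(P[1]-P[0])).round(4),np.hypot(*(P[2]-P[1])).round(4),'long ang',np.degrees(np.arctan2(e[1],e[0])).round(1))
print('plate');rects((g>130).astype(np.uint8)*255,335,130,415,220,.17,800)
print('slot');rects((g<80).astype(np.uint8)*255,362,150,390,200,.17,60)
print('module');rects((g<55).astype(np.uint8)*255,228,165,250,203,.08,40)
print('fins');rects((g>150).astype(np.uint8)*255,195,160,285,210,.08,30)
im=np.hstack([cv2.resize(c['color'][155:220,190:290],None,fx=5,fy=5,interpolation=cv2.INTER_CUBIC),
 cv2.resize(c['color'][130:220,335:415],None,fx=3.6,fy=325/90,interpolation=cv2.INTER_CUBIC)])
cv2.imwrite('pics/crop.png',im)
```

```text
plate
[374.9 173. ] [ 0.5759 -0.1812] L 0.1631 0.1278 long ang -7.4
slot
[374.7 173.1] [ 0.5754 -0.1807] L 0.0698 0.0091 long ang -7.5
module
[238.8 184.4] [0.5704 0.1854] L 0.0148 0.0734 long ang -172.4
fins
```

View pics/crop.png

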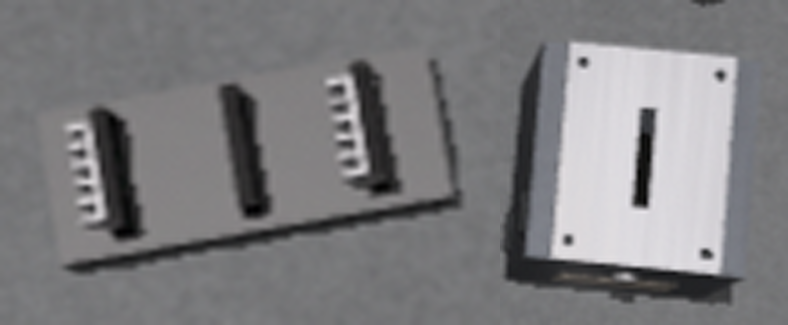

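The crop shows the black plain module in the middle socket, leaning about +7.6°. The slot sits in the middle of the plate at -7.5°. I'll drive halfway there and check which way joint 6 turns.

>>> {"name": "apply_moves", "arguments": {
  "steps": "0 0 0 0.31 -0.25 -0.05 0.5;0 0 0 0.31 -0.25 -0.05 0.5;0 0 0 0.31 -0.25 -0.05 0.5;0 0 0 0.31 -0.25 -0.05 0.5;0 0 0 0.31 -0.25 0 0.5;0 0 0 0.31 -0.25 0 0.5;0 0 0 0.31 -0.25 0 0.5;0 0 0 0.31 -0.25 0 0.5"
}}

```text
time: 0.9
tcp_pos: [0.3679, -0.1433, 0.2552]
ee_rot: [0.0, 0.985, 0.17, -0.0]
wrist_force: [1.8, -0.4, 0.2]
gripper_width: 0.0424
finger_force: 0.0
```

```bash
cat >> h.py <<'E'
def yaw(o): R=quat(o['ee_rot']); return np.degrees(np.arctan2(R[1,0],R[0,0]))
def to(x,y,z,yw):
    "remaining shift (tool axes after the turn and before) in units, turn units"
    o=bot.get_obs();R=quat(o['ee_rot']);d=np.array([x,y,z])-o['tcp_pos']
    dy=(yw-yaw(o)+180)%360-180
    from scipy.spatial.transform import Rotation as Q
    tz=R@np.array([0,0,1]);R2=Q.from_euler('z',dy,degrees=True).as_matrix()@R
    print('t',round(o['time'],2),'q',o['joint_pos'].round(2),'tcp',o['tcp_pos'].round(4),'yaw',round(yaw(o),2),'tilt',tz.round(4),'F',o['wrist_force'].round(2),'w',round(o['gripper_width'],4),'ff',round(float(o['finger_force']),1))
    print('turn about tool z',round(-dy/180,4),'shift now',(R.T@d/.12).round(3),'shift after turn',(R2.T@d/.12).round(3),'len',np.linalg.norm(d).round(4))
E
python3 -c "
from h import *
to(.570,.185,.26,7.6)"
```

```text
t 0.9 q [-0.37  0.02 -0.19  1.36 -0.    2.43] tcp [ 0.3679 -0.1433  0.2552] yaw 19.57 tilt [-0.e+00 -1.e-04 -1.e+00] F [ 1.84 -0.43  0.16] w 0.0424 ff 0.0
turn about tool z 0.0665 shift now [ 2.503 -2.014 -0.04 ] shift after turn [ 2.031 -2.489 -0.04 ] len 0.3856
```

>>> {"name": "apply_moves", "arguments": {
  "steps": "0 0 -0.0467 0 0 0 0.5;0 0 -0.0467 0 0 0 0.5;0 0 -0.0467 0 0 0 0.5;0 0 -0.0467 0 0 0 0.5;0 0 -0.0467 0 0 0 0.5;0 0 -0.0467 0 0 0 0.5;0 0 -0.0467 0 0 0 0.5;0 0 -0.0467 0 0 0 0.5"
}}

```text
time: 1.7
tcp_pos: [0.3672, -0.1451, 0.2549]
ee_rot: [-0.0, 0.724, 0.689, -0.0]
wrist_force: [0.7, -0.7, -0.5]
gripper_width: 0.0426
finger_force: 0.0
```

>>> {"name": "apply_moves", "arguments": {
  "steps": "0 0 -0.0467 0 0 0 0.5;0 0 -0.0467 0 0 0 0.5;0 0 -0.0467 0 0 0 0.5;0 0 -0.0467 0 0 0 0.5;0 0 -0.0467 0 0 0 0.5;0 0 -0.0467 0 0 0 0.5;0 0 -0.0467 0 0 0 0.5;0 0 -0.0467 0 0 0 0.5"
}}

```text
time: 2.5
tcp_pos: [0.3672, -0.1451, 0.2549]
ee_rot: [-0.0, 0.221, 0.975, 0.0]
wrist_force: [-0.4, 0.3, 0.6]
gripper_width: 0.0426
finger_force: 0.0
```

```bash
python3 -c "
from h import *
to(.570,.185,.26,-172.4)"
```

```text
t 2.5 q [-0.38  0.02 -0.19  1.36  0.    0.07] tcp [ 0.3672 -0.1451  0.2549] yaw 154.42 tilt [-9.e-04  4.e-04 -1.e+00] F [-0.37  0.29  0.62] w 0.0426 ff 0.0
turn about tool z -0.1843 shift now [-0.337  3.211 -0.043] shift after turn [-2.039  2.503 -0.044] len 0.3874
```

>>> {"name": "apply_moves", "arguments": {
  "steps": "0 0 -0.0461 0 0 0 0.5;0 0 -0.0461 0 0 0 0.5;0 0 -0.0461 0 0 0 0.5;0 0 -0.046 0 0 0 0.5;0 0 0 -0.25 0.31 0 0.5;0 0 0 -0.25 0.31 0 0.5;0 0 0 -0.25 0.31 0 0.5;0 0 0 -0.25 0.31 0 0.5"
}}

```text
time: 3.3
tcp_pos: [0.4682, 0.019, 0.255]
ee_rot: [-0.0, -0.063, 0.998, -0.0]
wrist_force: [0.9, -0.0, 0.5]
gripper_width: 0.0428
finger_force: 0.0
```

>>> {"name": "apply_moves", "arguments": {
  "steps": "0 0 0 -0.25 0.31 0 0.5;0 0 0 -0.25 0.31 0 0.5;0 0 0 -0.25 0.31 0 0.5;0 0 0 -0.25 0.31 0 0.5;0 0 0 0 0 0 0.5;0 0 0 0 0 0 0.5;0 0 0 0 0 0 0.5;0 0 0 0 0 0 0.5"
}}

```text
time: 4.1
tcp_pos: [0.5676, 0.1791, 0.2559]
ee_rot: [0.0, -0.063, 0.998, -0.0]
wrist_force: [-0.0, 0.1, -0.4]
gripper_width: 0.0428
finger_force: 0.0
```

```bash
python3 -c "
from h import *
c=cap('wrist','w0.png');to(.570,.185,.15,-172.4)
print(np.array(c['tool_from_camera']).round(3))
for z in (.08,.04):print(np.round(proj(c,[.5704,.1854,z]),1))"
```

```text
t 4.15 q [ 0.31  0.43  0.33  1.48 -0.    0.18] tcp [0.5677 0.179  0.2561] yaw -172.84 tilt [ 7.e-04  1.e-04 -1.e+00] F [ 0.08  0.24 -0.18] w 0.0426 ff 0.0
turn about tool z -0.0025 shift now [-0.025  0.047  0.884] shift after turn [-0.025  0.047  0.884] len 0.1063
[[ 0.001 -0.963 -0.271  0.07 ]
 [ 1.     0.001  0.002 -0.001]
 [-0.001 -0.271  0.963 -0.143]
 [ 0.     0.     0.     1.   ]]
[284.6 191.8]
[283.9 183.2]
```

View pics/w0.png

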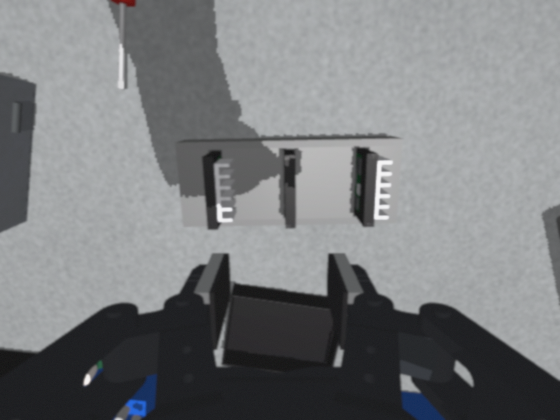

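The wrist view shows the plain module between about (282,149) and (298,228), with finned neighbours at x≈220 and x≈375. I'll refine its pose from its silhouette.

Run:
```python
from h import *
c=load('w0.png');g=cv2.cvtColor(c['color'],cv2.COLOR_BGR2GRAY)
for r in (155,165,175,185,195,205,215,222,226,229): print(r,g[r,274:306:1])
print('col',g[140:235,292])
```

```text
155 [ 98 111 137 154 143 116  97  92  87  79  71  71  76  78  80  83  86  88
  86  85  82  86  92  94  97  98 112 144 172 183 185 185]
165 [ 96  95  96  96  96  96  95  91  84  73  61  64  70  71  62  47  40  37
  38  39  49  68  86  93  97 109 135 162 177 182 181 182]
175 [101 110 127 145 155 140 112  94  85  73  56  41  36  36  36  35  36  37
  36  41  66 108 142 159 169 176 180 180 180 180 180 180]
185 [174 174 174 168 148 116  97  90  85  76  66  68  70  65  48  40  38  36
  36  40  68 111 151 172 178 177 178 178 177 178 178 178]
195 [172 172 172 166 147 117  96  90  85  76  66  65  70  74  75  75  75  74
  76  78  90 118 151 169 175 175 175 175 175 175 175 175]
205 [170 170 169 169 163 144 113  94  87  80  71  67  69  71  71  72  73  71
  72  74  86 116 147 166 171 171 173 173 171 172 173 172]
215 [166 166 168 167 167 166 159 150 134 106  76  62  65  68  69  69  68  69
  69  71  82 110 143 162 168 170 169 169 169 169 170 170]
222 [157 158 158 158 159 159 158 158 157 152 136 106  79  69  66  68  67  67
  67  69  81 108 138 154 158 159 159 159 160 160 160 159]
226 [173 172 170 169 168 167 167 166 164 161 151 128 102  87  84  81  79  73
  70  72  88 120 151 168 173 174 172 171 171 170 170 170]
229 [175 174 173 172 173 172 170 166 165 165 163 159 158 158 160 160 162 161
 161 159 160 163 166 168 170 171 171 173 174 175 173 172]
col [123 154 166 168 168 168 169 162 136  91  51  33  28  33  55  86 103  95
  69  45  38  39  38  37  36  38  38  38  37  37  36  37  35  35  37  36
  37  37  35  35  36  36  37  36  36  36  47  62  74  78  76  77  76  76
  75  76  75  75  74  74  74  74  73  74  73  72  72  72  71  71  72  71
  70  70  70  69  69  69  69  69  68  67  67  66  66  66  70  91 129 161
 172 173 170 168 167]
```

Run:
```python
from h import *
c=load('w0.png')
a=ray(c,284.8,200,.08);b=ray(c,295,200,.08);print(np.linalg.norm(a-b)) 
f=ray(c,290,227.8,.08);n=ray(c,290,148.5,.08);e=ray(c,290,148.5,.04);print(f,n,e,np.linalg.norm(f-n),c['fx'])
u=(ray(c,294.8,226,.08)-ray(c,294.8,176,.08));print(np.degrees(np.arctan2(u[1],u[0])))
d=np.array([np.cos(np.radians(7.4)),np.sin(np.radians(7.4)),0]);m=f-.035*d;print(m)
to(m[0],m[1],.12,-172.6)
```

```text
0.009600416131023679
[0.60498535 0.19519085 0.08      ] [0.53003291 0.18495475 0.08      ] [0.53402073 0.186862   0.04      ] 0.07564817305984098 349.6622407053652
7.989960020853753
[0.57027686 0.190683   0.08      ]
t 4.15 q [ 0.31  0.43  0.33  1.48 -0.    0.18] tcp [0.5677 0.179  0.2561] yaw -172.84 tilt [ 7.e-04  1.e-04 -1.e+00] F [ 0.08  0.24 -0.18] w 0.0426 ff 0.0
turn about tool z -0.0014 shift now [-0.033  0.094  1.134] shift after turn [-0.033  0.093  1.134] len 0.1366
```

>>> {"name": "apply_moves", "arguments": {
  "steps": "0 0 -0.002 -0.03 0.08 0 0.5;0 0 0 0 0 0.24 0.5;0 0 0 0 0 0.3 0.5;0 0 0 0 0 0.3 0.5;0 0 0 0 0 0.3 0.5;0 0 0 0 0 0 0.5;0 0 0 0 0 0 0.5;0 0 0 0 0 0 0.5"
}}

```text
time: 4.95
tcp_pos: [0.5722, 0.1909, 0.1212]
ee_rot: [0.002, -0.066, 0.998, 0.001]
wrist_force: [0.8, -0.2, -0.4]
gripper_width: 0.0429
finger_force: 0.0
```

```bash
python3 -c "
from h import *
c=cap('wrist','w1.png');to(.5703,.1907,.055,-172.3)
for y in(.1857,.1907,.1957):print(np.round(proj(c,[.5703,y,.08]),1))
"
```

```text
t 5.0 q [0.32 0.5  0.1  1.16 0.   0.19] tcp [0.5723 0.1909 0.1214] yaw -172.39 tilt [ 0.0049  0.0017 -1.    ] F [0.3  0.67 0.32] w 0.0432 ff 0.0
turn about tool z -0.0005 shift now [ 0.02  -0.     0.554] shift after turn [ 0.02  -0.     0.554] len 0.0665
[269.9 234.9]
[278.7 236. ]
[287.6 237.1]
```

View pics/w1.png

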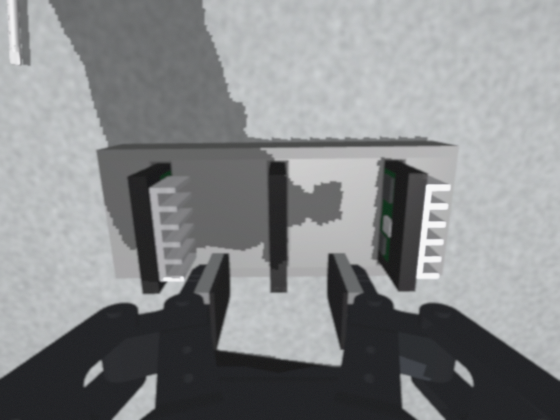

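The fingers (columns 229 and 328) are centred on the module at column 278, with clear room on both sides. I'll descend and close.

>>> {"name": "apply_moves", "arguments": {
  "steps": "0 0 0 0.02 0 0.12 0.5;0 0 0 0 0 0.15 0.5;0 0 0 0 0 0.15 0.5;0 0 0 0 0 0.1 0.5;0 0 0 0 0 0.05 0.5;0 0 0 0 0 0 0.5;0 0 0 0 0 0 0.5;0 0 0 0 0 0 0.5"
}}

```text
time: 5.8
tcp_pos: [0.5689, 0.1903, 0.0512]
ee_rot: [0.001, -0.066, 0.998, 0.0]
wrist_force: [0.4, -0.2, -0.0]
gripper_width: 0.0428
finger_force: 0.0
```

```bash
python3 -c "
from h import *
to(.5703,.1907,.053,-172.3)
"
```

```text
t 5.8 q [ 0.32  0.56  0.    1.01 -0.    0.19] tcp [0.5689 0.1903 0.0512] yaw -172.39 tilt [ 1.9e-03  6.0e-04 -1.0e+00] F [ 0.44 -0.17 -0.02] w 0.0428 ff 0.0
turn about tool z -0.0005 shift now [-0.012  0.002 -0.015] shift after turn [-0.012  0.002 -0.015] len 0.0023
```

Good: no contact. Raise 2 mm and close.

>>> {"name": "apply_moves", "arguments": {
  "steps": "0 0 0 0 0 -0.015 0.4;0 0 0 0 0 0 0.3;0 0 0 0 0 0 0.2;0 0 0 0 0 0 0.1;0 0 0 0 0 0 0;0 0 0 0 0 0 0;0 0 0 0 0 0 0;0 0 0 0 0 0 0"
}}

```text
time: 6.6
tcp_pos: [0.5683, 0.1901, 0.0523]
ee_rot: [0.0, -0.066, 0.998, 0.0]
wrist_force: [0.2, -0.3, 3.4]
gripper_width: 0.009
finger_force: 58.9
```

```bash
python3 -c "
from h import *
to(.5703,.1907,.053,-172.3)
"
```

```text
t 6.6 q [0.32 0.56 0.   1.01 0.   0.19] tcp [0.5683 0.1901 0.0523] yaw -172.39 tilt [ 6.e-04  3.e-04 -1.e+00] F [ 0.22 -0.3   3.39] w 0.009 ff 58.9
turn about tool z -0.0005 shift now [-0.017  0.003 -0.006] shift after turn [-0.017  0.003 -0.006] len 0.0022
```

>>> {"name": "apply_moves", "arguments": {
  "steps": "0 0 0 0 0 -0.05 0;0 0 0 0 0 -0.1 0;0 0 0 0 0 -0.2 0;0 0 0 0 0 -0.25 0;0 0 0 0 0 -0.3 0;0 0 0 0 0 -0.3 0;0 0 0 0 0 -0.3 0;0 0 0 0 0 -0.2 0"
}}

```text
time: 7.4
tcp_pos: [0.5683, 0.19, 0.2597]
ee_rot: [0.002, -0.066, 0.998, 0.0]
wrist_force: [0.6, 0.5, -1.6]
gripper_width: 0.0093
finger_force: 58.6
```

```bash
python3 -c "
from h import *
to(.5756,-.181,.26,172.5)
"
```

```text
t 7.4 q [0.32 0.43 0.35 1.49 0.   0.19] tcp [0.5683 0.19   0.2597] yaw -172.39 tilt [ 0.0032  0.0011 -1.    ] F [ 0.55  0.49 -1.59] w 0.0093 ff 58.6
turn about tool z 0.0839 shift now [ 0.349 -3.073 -0.006] shift after turn [-4.640e-01 -3.058e+00 -3.000e-03] len 0.3711
```

>>> {"name": "apply_moves", "arguments": {
  "steps": "0 0 0.042 0 0 0 0;0 0 0.0419 0 0 0 0;0 0 0 -0.046 -0.306 0 0;0 0 0 -0.046 -0.306 0 0;0 0 0 -0.046 -0.306 0 0;0 0 0 -0.046 -0.306 0 0;0 0 0 -0.046 -0.306 0 0;0 0 0 -0.046 -0.306 0 0"
}}

```text
time: 8.2
tcp_pos: [0.5715, -0.0342, 0.2564]
ee_rot: [-0.0, 0.065, 0.998, -0.0]
wrist_force: [0.0, -0.6, -1.5]
gripper_width: 0.0093
finger_force: 58.8
```

>>> {"name": "apply_moves", "arguments": {
  "steps": "0 0 0 -0.046 -0.306 0 0;0 0 0 -0.046 -0.206 0 0;0 0 0 -0.046 0 0 0;0 0 0 -0.046 0 0 0;0 0 0 0 0 0 0;0 0 0 0 0 0 0;0 0 0 0 0 0 0;0 0 0 0 0 0 0"
}}

```text
time: 9.0
tcp_pos: [0.5859, -0.0957, 0.256]
ee_rot: [-0.0, 0.065, 0.998, 0.0]
wrist_force: [-0.3, -0.5, -1.4]
gripper_width: 0.0091
finger_force: 58.9
```

```bash
python3 -c "
from h import *
c=cap('wrist','w2.png');to(.5756,-.181,.26,172.5)
print(np.round(proj(c,[.5756,-.181,.17]),1))
"
```

```text
t 9.05 q [-0.16  0.42  0.33  1.48  0.   -0.03] tcp [ 0.5859 -0.0959  0.256 ] yaw 172.57 tilt [-1.e-04  0.e+00 -1.e+00] F [ 0.85 -0.45 -0.92] w 0.0089 ff 58.9
turn about tool z 0.0004 shift now [-0.006 -0.714 -0.033] shift after turn [-0.007 -0.714 -0.033] len 0.0858
[153.5 217. ]
```

View pics/w2.png

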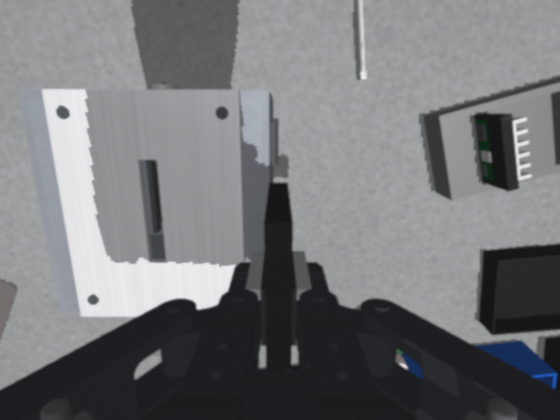

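The view shows the slot as a dark strip from about (148,160) to (157,262), and the module's lower edge at the near end around (278,183). I'll measure both in the same picture.

Run:
```python
from h import *
c=load('w2.png');g=cv2.cvtColor(c['color'],cv2.COLOR_BGR2GRAY)
for r in range(156,268,8): print(r,g[r,134:174])
print(g[150:168,148]);print(g[254:270,157])
for r in range(178,200,3): print(r,g[r,258:300])
```

```text
156 [146 145 145 144 144 144 145 146 149 150 150 150 148 146 146 147 148 149
 149 149 150 150 150 149 149 149 149 149 149 149 149 149 148 149 150 150
 149 149 150 151]
164 [147 146 144 140 125 104  93  92  92  94  93  87  76  65  57  57  52  47
  41  40  42  55  82 117 140 147 149 148 148 148 148 149 149 148 149 149
 149 150 150 150]
172 [147 147 147 144 139 125 103  93  92  93  94  91  86  73  62  57  55  51
  46  40  37  39  59  97 128 144 147 149 149 148 148 148 148 148 148 149
 150 149 149 150]
180 [146 147 147 146 143 136 121 101  93  92  94  95  93  85  72  59  56  55
  51  42  41  39  42  66 106 137 147 149 149 149 148 148 150 149 148 148
 149 150 149 149]
188 [146 146 146 147 146 143 134 118 101  93  93  94  94  93  83  68  58  55
  54  49  41  38  38  47  73 110 138 147 149 148 148 147 147 147 147 147
 148 149 149 149]
196 [147 146 146 146 146 146 142 133 115  99  92  93  94  94  92  80  66  56
  56  53  46  41  39  37  52  85 117 139 146 149 148 148 148 148 148 148
 148 148 149 150]
204 [147 147 147 146 146 146 145 142 132 114  99  93  92  94  93  88  76  63
  57  55  52  4
[... 2099 characters left out ...]
 [ 93  93  94  94  93  93  93  92  91  80  59  37  24  23  21  22  23  21
  24  23  24  24  25  23  25  22  24  21  30  58  99 132 148 151 153 156
 156 157 158 159 159 158]
193 [ 94  93  94  92  94  93  92  91  88  74  51  30  25  24  21  23  22  23
  24  23  22  23  21  24  23  22  24  25  25  41  75 114 140 152 155 159
 160 160 159 159 160 160]
196 [ 95  94  94  93  93  91  92  90  82  64  43  27  25  24  21  25  21  21
  24  23  23  23  23  21  21  25  25  24  23  35  67 109 142 155 157 157
 157 156 155 155 155 157]
199 [ 94  95  95  94  92  93  92  88  77  55  34  25  25  22  23  24  23  21
  22  23  23  22  21  23  23  22  23  23  23  28  49  86 125 150 158 158
 157 155 155 154 155 157]
```

Run:
```python
from h import *
c=load('w2.png');g=cv2.cvtColor(c['color'],cv2.COLOR_BGR2GRAY).astype(float)
L=[];R=[]
def cross(row,a,b,th,step):
    x=a
    while (g[row,x]-th)*(g[row,x+step]-th)>0 and x!=b: x+=step
    return x+step*(g[row,x]-th)/(g[row,x]-g[row,x+step])
for r in range(166,232,4):
    mid=int(148+ (r-164)*.1)
    L.append(ray(c,cross(r,mid-20,mid,119,1),r,.17)[:2]);R.append(ray(c,cross(r,mid+20,mid,95,-1),r,.17)[:2])
L=np.array(L);R=np.array(R)
for e in(L,R):
    p=np.polyfit(e[:,0],e[:,1],1);print('angle',np.degrees(np.arctan(p[0])),'y at .5756',np.polyval(p,.5756))
n=ray(c,149,159.3,.17);f=ray(c,155,261.8,.17);print('ends',n,f,np.linalg.norm(n-f),(n+f)/2)
s=[ray(c,*p,.2137) for p in ((268.8,184),(287.5,184),(278,182.5))];print('module near lower edge',s,np.linalg.norm(s[0]-s[1]))
d=np.array([np.cos(np.radians(-7.45)),np.sin(np.radians(-7.45)),0]);m=(s[0]+s[1])/2;m+=d*.035;print('module centre',m,'tcp',c['obs']['tcp_pos'])
```

```text
angle -7.3257187562603425 y at .5756 -0.1874887318253391
angle -7.895918519612369 y at .5756 -0.1758635847783726
ends [ 0.53656392 -0.17511953  0.17      ] [ 0.60836092 -0.18739044  0.17      ] 0.07283806819376842 [ 0.57246242 -0.18125498  0.17      ]
module near lower edge [array([ 0.55408676, -0.097315  ,  0.2137    ]), array([ 0.55537799, -0.08729943,  0.2137    ]), array([ 0.5539046 , -0.09228243,  0.2137    ])] 0.010098456378653394
module centre [ 0.58943692 -0.09684535  0.2137    ] tcp [ 0.58593002 -0.09571994  0.25596913]
```

```bash
python3 -c "
from h import *
to(.5703,-.1804,.220,172.4)
"
```

```text
t 9.05 q [-0.16  0.42  0.33  1.48  0.   -0.03] tcp [ 0.5859 -0.0959  0.256 ] yaw 172.57 tilt [-1.e-04  0.e+00 -1.e+00] F [ 0.85 -0.45 -0.92] w 0.0089 ff 58.9
turn about tool z 0.001 shift now [ 0.038 -0.715  0.3  ] shift after turn [ 0.036 -0.715  0.3  ] len 0.0932
```

>>> {"name": "apply_moves", "arguments": {
  "steps": "0 0 0.001 0.036 0 0 0;0 0 0 0 -0.24 0 0;0 0 0 0 -0.24 0 0;0 0 0 0 -0.235 0 0;0 0 0 0 0 0.1 0;0 0 0 0 0 0.1 0;0 0 0 0 0 0.1 0;0 0 0 0 0 0 0"
}}

```text
time: 9.85
tcp_pos: [0.5688, -0.1796, 0.217]
ee_rot: [-0.003, 0.066, 0.998, 0.001]
wrist_force: [-0.6, -0.1, -1.5]
gripper_width: 0.0088
finger_force: 59.0
```

>>> {"name": "apply_moves", "arguments": {
  "steps": "0 0 0 0 0 0 0;0 0 0 0 0 0 0;0 0 0 0 0 0 0;0 0 0 0 0 0 0;0 0 0 0 0 0 0;0 0 0 0 0 0 0;0 0 0 0 0 0 0;0 0 0 0 0 0 0"
}}

```text
time: 10.65
tcp_pos: [0.5703, -0.1811, 0.2199]
ee_rot: [0.0, 0.067, 0.998, -0.0]
wrist_force: [-0.6, 0.5, -1.9]
gripper_width: 0.0091
finger_force: 59.0
```

```bash
python3 -c "
from h import *
c=cap('wrist','w3.png');to(.5703,-.1804,.220,172.4)
i=c['color'][130:250,200:360];cv2.imwrite('pics/w3c.png',cv2.resize(i,None,fx=5,fy=5,interpolation=cv2.INTER_CUBIC)[:600])
"
```

```text
t 10.7 q [-0.31  0.44  0.27  1.39 -0.   -0.17] tcp [ 0.5703 -0.1811  0.2199] yaw 172.33 tilt [-1.e-04  0.e+00 -1.e+00] F [ 0.8   0.07 -2.24] w 0.0091 ff 59.0
turn about tool z -0.0004 shift now [ 0.001  0.006 -0.001] shift after turn [ 0.001  0.006 -0.001] len 0.0007
```

View pics/w3c.png

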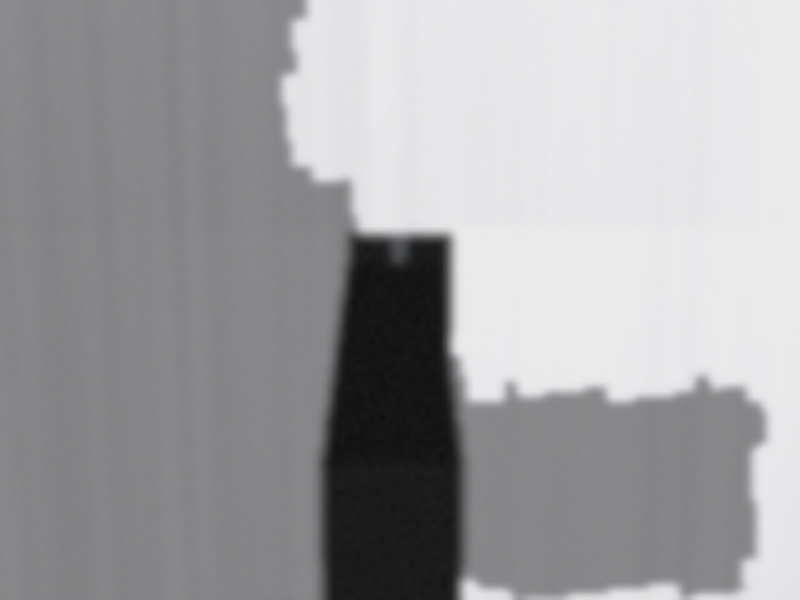

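The module hides the slot here: its near lower edge is at image row 177, columns 270-290. I'll compare that with the predicted position of the slot end.

Run:
```python
from h import *
c=load('w3.png')
print('slot near end px',np.round(proj(c,[.53656,-.17512,.17]),1), 'slot corners',[np.round(proj(c,[.5369+k*.0008,-.17586+.0052-.0116*(k),.17]),1) for k in(0,1)])
zb=c['obs']['tcp_pos'][2]-.0423
a=ray(c,270.2,177.3,zb);b=ray(c,290.2,177.3,zb);print(zb,a,b,np.linalg.norm(a-b))
m=(a+b)/2;d=np.array([np.cos(np.radians(-7.6)),np.sin(np.radians(-7.6)),0]);n=np.array([-d[1],d[0],0])
s=np.array([.53656,-.17512,zb]);S=np.array([.57246,-.18126,zb])
print('near gap along',(m-s)@d,'across',(m-S)@n, 'centre from tcp',m+.035*d-c['obs']['tcp_pos'])
```

```text
slot near end px [281.9 176.2] slot corners [array([289.9, 175.8]), array([269.5, 179.9])]
0.17763359993214728 [ 0.53491709 -0.18131256  0.1776336 ] [ 0.53633868 -0.17066181  0.1776336 ] 0.010745206824982532
near gap along -0.0008092333045327773 across 0.0003552128956626247 centre from tcp [ 3.86057495e-05  4.90699055e-04 -4.23000000e-02]
```

Run:
```python
from h import *
for n in('w2.png','w3.png'):
    c=load(n);g=cv2.cvtColor(c['color'],cv2.COLOR_BGR2GRAY)
    print(n)
    for r in range(174,300,9):
        k=np.where(g[r,240:320]<50)[0]+240
        print(r,k.min() if len(k) else None,k.max() if len(k) else None,end='; ')
    print('\n',g[172:192,275],g[172:192,283]); print(g[215:260:1,278])
i=np.hstack([cv2.resize(load(n)['color'][165:315,225:335],None,fx=3.6,fy=4,interpolation=cv2.INTER_CUBIC) for n in('w2.png','w3.png')])
cv2.imwrite('pics/cmp.png',i)
```

```text
w2.png
174 None None; 183 270 272; 192 269 287; 201 268 288; 210 266 289; 219 265 290; 228 265 290; 237 265 290; 246 265 290; 255 265 292; 264 240 316; 273 240 319; 282 240 319; 291 240 319; 
 [ 96  96  97  98 112 137 153 157 157 146 112  67  34  22  25  26  23  25
  21  24] [ 96  97  97  97  99 119 146 159 160 148 114  69  34  24  23  24  22  23
  22  23]
[24 22 23 24 23 25 24 28 30 30 30 30 29 27 30 29 30 28 31 32 29 29 28 28
 29 30 29 28 28 29 27 30 29 29 29 31 29 28 32 29 27 29 28 28 27]
w3.png
174 None None; 183 270 288; 192 269 288; 201 268 288; 210 267 289; 219 266 290; 228 266 290; 237 266 290; 246 266 290; 255 264 292; 264 240 316; 273 240 319; 282 240 319; 291 240 319; 
 [231 231 230 219 172 103  53  32  28  26  23  21  22  19  20  22  24  22
  19  21] [228 228 226 216 167 100  48  31  29  26  25  24  20  20  20  19  22  22
  23  20]
[22 22 22 20 21 21 22 23 27 27 27 25 28 25 27 26 24 24 27 25 25 26 27 27
 27 25 26 25 27 26 27 27 27 25 26 27 24 28 24 27 28 26 27 25 26]
```

View pics/cmp.png

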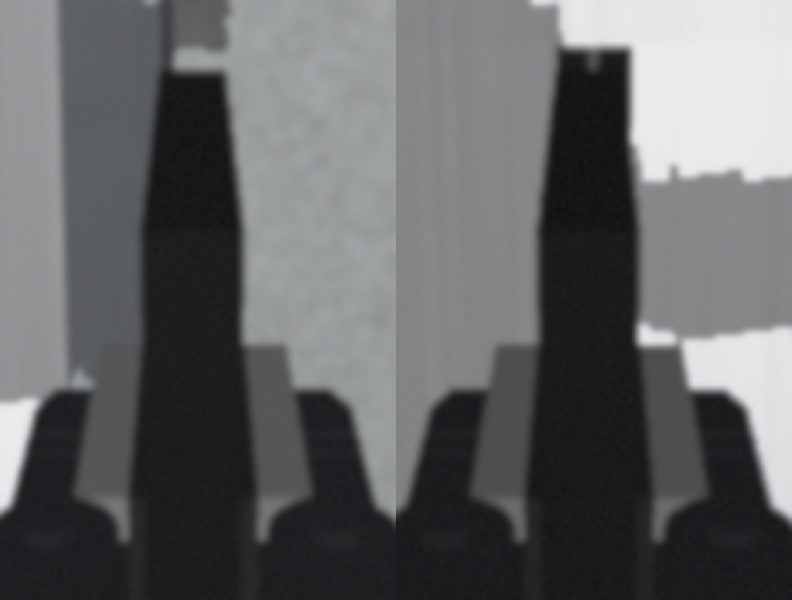

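The module hasn't moved in the grip. The dark rows 177-182 are the slot's own near end showing just beyond the module's lower edge at row 182.5. I'll recompute the gap on that basis.

Run:
```python
from h import *
c=load('w3.png');zb=c['obs']['tcp_pos'][2]-.0423
g=cv2.cvtColor(c['color'],cv2.COLOR_BGR2GRAY)
for r in(178,179,180,181,184,185):print(r,g[r,264:296])
d=np.array([np.cos(np.radians(-7.6)),np.sin(np.radians(-7.6)),0]);n=np.array([-d[1],d[0],0])
sl=ray(c,270.0,178.5,.17);sr=ray(c,290,178.5,.17);s=ray(c,280,177,.17)
a=ray(c,268.9,184.,zb);b=ray(c,288.1,184,zb);m=ray(c,278.5,182.5,zb)
print(np.linalg.norm(sl-sr),np.linalg.norm(a-b),'along gap',(m-s)@d,'across slot->module',((a+b)/2-(sl+sr)/2)@n)
```

```text
178 [137 135 134 130 122 100  68  48  46  49  51  53  53  64  78  88  86  75
  58  48  49  50  49  50  59  98 160 213 230 234 234 234]
179 [136 135 134 131 122 100  66  38  32  28  31  32  34  48  66  79  76  62
  40  31  29  30  30  30  47  93 158 213 230 234 235 234]
180 [136 135 134 131 121  99  64  35  29  28  28  28  31  43  63  76  73  57
  37  29  28  27  29  30  45  92 158 213 230 234 234 234]
181 [136 135 135 131 121  97  63  35  25  30  26  26  29  39  59  71  66  51
  36  26  24  26  26  30  44  92 158 213 230 234 234 235]
184 [136 134 134 128 109  76  41  22  22  19  22  22  21  21  21  23  23  21
  21  20  20  23  20  26  43  92 158 213 230 234 234 234]
185 [136 136 134 127 107  72  37  23  21  18  22  19  20  23  20  21  21  19
  22  20  22  20  23  24  43  90 158 213 230 234 234 234]
0.011198184486659112 0.010369800553404062 along gap 0.001583954803572205 across slot->module -0.0008547870583801237
```

Along the slot the gap is 1.6 mm, which is ideal. Across it the module is about 0.7 mm off, so I'll correct that and lower gently.

>>> {"name": "apply_moves", "arguments": {
  "steps": "0 0 0 0 0.006 0 0;0 0 0 0 0 0.015 0;0 0 0 0 0 0.015 0;0 0 0 0 0 0.015 0;0 0 0 0 0 0.015 0;0 0 0 0 0 0.015 0;0 0 0 0 0 0.015 0;0 0 0 0 0 0 0"
}}

```text
time: 11.5
tcp_pos: [0.5702, -0.1803, 0.2087]
ee_rot: [-0.0, 0.067, 0.998, 0.0]
wrist_force: [0.1, -0.5, -2.0]
gripper_width: 0.0088
finger_force: 59.0
```

```bash
python3 -c "
from h import *
to(.5703,-.1804,.173,172.4)
"
```

```text
t 11.5 q [-0.31  0.45  0.24  1.37  0.   -0.17] tcp [ 0.5702 -0.1803  0.2087] yaw 172.33 tilt [-6.e-04  2.e-04 -1.e+00] F [ 0.09 -0.55 -2.04] w 0.0088 ff 59.0
turn about tool z -0.0004 shift now [-0.001 -0.001  0.298] shift after turn [-0.001 -0.001  0.298] len 0.0357
```

>>> {"name": "apply_moves", "arguments": {
  "steps": "0 0 0 0 0 0.015 0;0 0 0 0 0 0.02 0;0 0 0 0 0 0.03 0;0 0 0 0 0 0.03 0;0 0 0 0 0 0.03 0;0 0 0 0 0 0.03 0;0 0 0 0 0 0.03 0;0 0 0 0 0 0 0"
}}

```text
time: 12.3
tcp_pos: [0.57, -0.1802, 0.1861]
ee_rot: [-0.001, 0.067, 0.998, 0.0]
wrist_force: [-0.1, 0.5, -1.4]
gripper_width: 0.009
finger_force: 59.0
```

```bash
python3 -c "
from h import *
to(.5703,-.1804,.173,172.4)
"
```

```text
t 12.3 q [-0.31  0.46  0.2   1.31 -0.   -0.17] tcp [ 0.57   -0.1802  0.1861] yaw 172.33 tilt [-1.3e-03  4.0e-04 -1.0e+00] F [-0.14  0.52 -1.36] w 0.009 ff 59.0
turn about tool z -0.0004 shift now [-0.003 -0.001  0.109] shift after turn [-0.003 -0.001  0.109] len 0.0131
```

>>> {"name": "apply_moves", "arguments": {
  "steps": "0 0 0 0 0 0.015 0;0 0 0 0 0 0.015 0;0 0 0 0 0 0.015 0;0 0 0 0 0 0.015 0;0 0 0 0 0 0.015 0;0 0 0 0 0 0.01 0;0 0 0 0 0 0 0;0 0 0 0 0 0 0"
}}

```text
time: 13.1
tcp_pos: [0.5704, -0.1804, 0.1767]
ee_rot: [-0.0, 0.067, 0.998, 0.0]
wrist_force: [-0.5, 0.3, -2.0]
gripper_width: 0.0091
finger_force: 59.0
```

```bash
python3 -c "
from h import *
to(.5703,-.1804,.173,172.4)
"
```

```text
t 13.1 q [-0.31  0.46  0.18  1.29  0.   -0.17] tcp [ 0.5704 -0.1804  0.1767] yaw 172.33 tilt [-0.  0. -1.] F [-0.52  0.26 -2.04] w 0.0091 ff 59.0
turn about tool z -0.0004 shift now [ 0.001 -0.     0.031] shift after turn [ 0.001 -0.     0.031] len 0.0037
```

>>> {"name": "apply_moves", "arguments": {
  "steps": "0 0 0 0 0 0.015 0;0 0 0 0 0 0.01 0;0 0 0 0 0 0 0;0 0 0 0 0 0 0.15;0 0 0 0 0 0 0.18;0 0 0 0 0 0 0.22;0 0 0 0 0 0 0.3;0 0 0 0 0 0 0.35"
}}

```text
time: 13.9
tcp_pos: [0.5705, -0.1803, 0.1739]
ee_rot: [0.0, 0.067, 0.998, -0.0]
wrist_force: [0.2, -0.0, 0.8]
gripper_width: 0.03
finger_force: 0.0
```

>>> {"name": "apply_moves", "arguments": {
  "steps": "0 0 0 0 0 -0.1 0.35;0 0 0 0 0 -0.15 0.35;0 0 0 0 0 -0.15 0.35;0 0 0 0 0 -0.1 0.35;0 0 0 0 0 0 0.35;0 0 0 0 0 0 0;0 0 0 0 0 0 0;0 0 0 0 0 0 0"
}}

```text
time: 14.7
tcp_pos: [0.5698, -0.1801, 0.2326]
ee_rot: [-0.001, 0.067, 0.998, 0.0]
wrist_force: [0.4, -0.2, -0.3]
gripper_width: -0.0001
finger_force: 0.0
```

```bash
python3 -c "
from h import *
c=cap('wrist','w4.png');to(.5725,-.1813,.190,172.4)
s=cap('scene','s4.png');t=cap('top','t4.png')
a=cv2.resize(c['color'][120:320,180:380],(400,400));b=cv2.resize(s['color'][130:230,160:260],(400,400),interpolation=cv2.INTER_CUBIC)
cv2.imwrite('pics/v4.png',np.hstack([a,b]))
"
```

```text
t 14.75 q [-0.31  0.44  0.29  1.43 -0.   -0.17] tcp [ 0.5699 -0.1802  0.2327] yaw 172.33 tilt [-1.9e-03  6.0e-04 -1.0e+00] F [ 0.5  -0.87 -0.17] w -0.0002 ff 0.0
turn about tool z -0.0004 shift now [-0.023 -0.006  0.356] shift after turn [-0.023 -0.006  0.356] len 0.0428
```

View pics/v4.png

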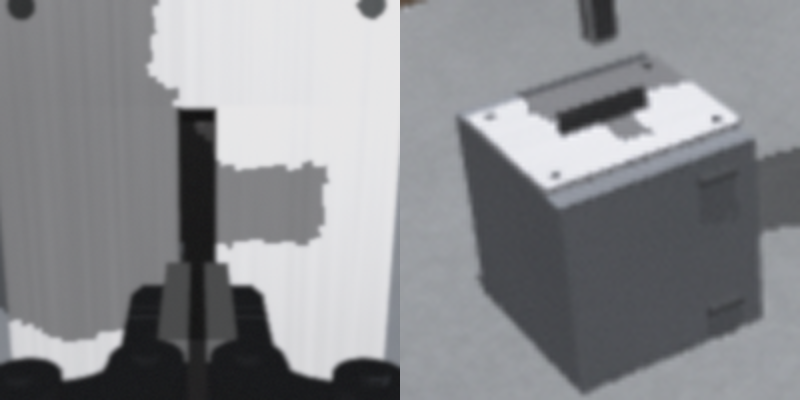

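The module stands in the slot on the rollers, with its top 14 mm showing and the shut fingers above it. I'll press down gently at its middle.

>>> {"name": "apply_moves", "arguments": {
  "steps": "0 0 0 -0.022 -0.006 0 0;0 0 0 0 0 0.1 0;0 0 0 0 0 0.12 0;0 0 0 0 0 0.1 0;0 0 0 0 0 0.03 0;0 0 0 0 0 0 0;0 0 0 0 0 0 0;0 0 0 0 0 0 0"
}}

```text
time: 15.65
tcp_pos: [0.5734, -0.1816, 0.1925]
ee_rot: [0.001, 0.067, 0.998, -0.0]
wrist_force: [-0.3, -0.4, -0.0]
gripper_width: 0.0004
finger_force: 0.0
```

```bash
python3 -c "
from h import *
to(.5725,-.1813,.174,172.4)
"
```

```text
t 15.65 q [-0.31  0.46  0.22  1.33 -0.   -0.17] tcp [ 0.5734 -0.1816  0.1925] yaw 172.33 tilt [ 1.5e-03 -5.0e-04 -1.0e+00] F [-0.3  -0.36 -0.04] w 0.0004 ff 0.0
turn about tool z -0.0004 shift now [0.008 0.001 0.154] shift after turn [0.008 0.001 0.154] len 0.0185
```

>>> {"name": "apply_moves", "arguments": {
  "steps": "0 0 0 0.008 0 0.02 0;0 0 0 0 0 0.02 0;0 0 0 0 0 0.015 0;0 0 0 0 0 0.015 0;0 0 0 0 0 0.01 0;0 0 0 0 0 0.01 0;0 0 0 0 0 0 0;0 0 0 0 0 0 0"
}}

```text
time: 16.45
tcp_pos: [0.5725, -0.1816, 0.1825]
ee_rot: [0.001, 0.067, 0.998, -0.0]
wrist_force: [-0.9, -0.2, 5.9]
gripper_width: 0.0
finger_force: 3.0
```

```bash
python3 -c "
from h import *
to(.5725,-.1813,.174,172.4)
"
```

```text
t 16.45 q [-0.31  0.46  0.2   1.3  -0.   -0.17] tcp [ 0.5725 -0.1816  0.1825] yaw 172.32 tilt [ 0.0024 -0.001  -1.    ] F [-0.9  -0.24  5.95] w 0.0 ff 3.0
turn about tool z -0.0004 shift now [0.001 0.002 0.071] shift after turn [0.001 0.002 0.071] len 0.0085
```

Contact at 5.9 N. I'll press 6 mm further in small steps.

>>> {"name": "apply_moves", "arguments": {
  "steps": "0 0 0 0 0 0.01 0;0 0 0 0 0 0.01 0;0 0 0 0 0 0.01 0;0 0 0 0 0 0.01 0;0 0 0 0 0 0.01 0;0 0 0 0 0 0 0;0 0 0 0 0 0 0;0 0 0 0 0 0 0"
}}

```text
time: 17.25
tcp_pos: [0.572, -0.1813, 0.1748]
ee_rot: [-0.0, 0.067, 0.998, 0.0]
wrist_force: [-0.1, -0.7, -0.6]
gripper_width: -0.0002
finger_force: 0.0
```

```bash
python3 -c "
from h import *
to(.5725,-.1813,.174,172.4)
"
```

```text
t 17.25 q [-0.31  0.47  0.18  1.29 -0.   -0.17] tcp [ 0.572  -0.1813  0.1748] yaw 172.33 tilt [-1.e-04  0.e+00 -1.e+00] F [-0.08 -0.66 -0.6 ] w -0.0002 ff 0.0
turn about tool z -0.0004 shift now [-0.004  0.     0.007] shift after turn [-0.004  0.     0.007] len 0.001
```

The force fell to zero, so it has probably dropped. I'll retreat upwards and check.

>>> {"name": "apply_moves", "arguments": {
  "steps": "0 0 0 0 0 -0.1 0;0 0 0 0 0 -0.2 0;0 0 0 0 0 -0.2 0;0 0 0 0 0 -0.2 0;0 0 0 0 0 -0.1 0;0 0 0 0 0 0 0;0 0 0 0 0 0 0;0 0 0 0 0 0 0"
}}

```text
time: 18.05
tcp_pos: [0.5714, -0.1811, 0.27]
ee_rot: [-0.001, 0.067, 0.998, 0.0]
wrist_force: [0.6, 0.2, -0.7]
gripper_width: 0.0
finger_force: 0.0
```

```bash
python3 -c "
from h import *
c=cap('wrist','w5.png');s=cap('scene','s5.png')
a=cv2.resize(c['color'][120:320,180:380],(400,400));b=cv2.resize(s['color'][130:290,160:360],(400,320),interpolation=cv2.INTER_CUBIC)
b=np.vstack([b,np.zeros((80,400,3),np.uint8)]);cv2.imwrite('pics/v5.png',np.hstack([a,b]));print(bot.get_obs()['dq'].round(3))
"
```

```text
[ 0.     0.001  0.004  0.001  0.    -0.   ]
```

View pics/v5.png

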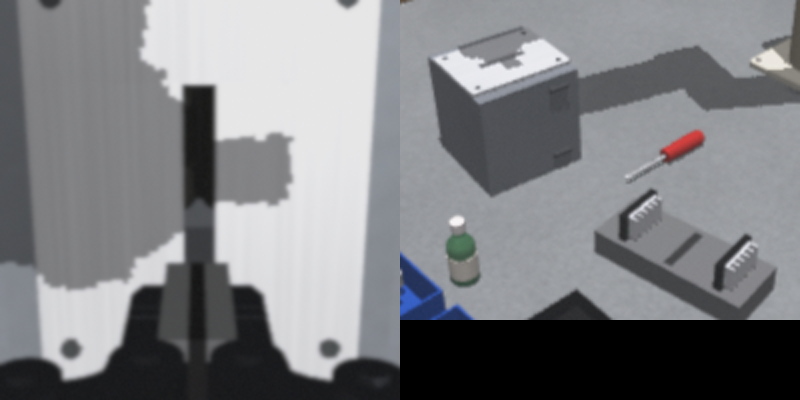

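The slot is empty and nothing sticks up from the plate, so the module has dropped inside. The rack's middle socket is empty, the good modules still stand and the bystanders near the box are undisturbed. I'll hand it in.

```bash
python3 -c "
from h import *
print(order.hand_in())"
```

```text
the job is handed in; nothing more can be done
None
```

The plain module was posted through the slot and dropped into the reject box, the highest push reading was about 6 N, the two good modules still stand in the rack, and the job was handed in at about 18 s.

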